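# Reset the cam-chain tensioners in order and log them

## Robot

A 6-joint arm with a two-finger parallel gripper is mounted at the origin on the work surface. World frame = base frame: x ahead of the robot, y to its left, z up, the work surface at z = 0. Lengths are in m, angles in rad, forces in N, time in s.
With the tool pointing down it reaches from about 0.35 to 0.775 m from the base axis. Payload 7.3 kg.
Tool frame: the origin (TCP) lies on the centre line of the jaws, within the pads' length; the fingertips stand 17 mm ahead of it and the grasp point (between the pads) lies 2 mm behind it (robot.tip_extent is the distance from the TCP to the fingertips, in m); z points along the fingers, y is the line along which they close (so a half turn about z gives the same grasp; the last joint's range is limited). The gripper opens to 92 mm and grips with 3 to 60 N. Pads are 19 mm wide; open, the fingers measure 130 mm over their backs; the gripper's body (75 mm by 190 mm) begins 47 mm behind the grasp point.
Start: joints at [0.976, 0.342, 1.524, -0, 1.275, -0.146], TCP at [0.228, 0.473, 0.244] pointing down, gripper open.
Joint ranges: [-2.53, 2.53], [-0.77, 2.02], [0.04, 2.7], [-1, 4.14], [0.28, 2.66], [-3.11, 3.11]. Speed limits (rad/s): [2.57, 2.57, 3.14, 3.14, 3.14, 3.14].

## Interface

Orientations are given as [roll, pitch, yaw] about the fixed x, y, z axes, in that order (R = Rz(yaw) Ry(pitch) Rx(roll)).
In Python, from cell import robot gives the robot as it stands.
- The arm moves only by the tool step_arm, never from a script. Its argument "motion" is a list of rows, each a list of 2 entries, a list of its own where there are three numbers: the shift along the tool's x, y, z in units of 60 mm (1.0 is 60 mm), then the turn about the tool's z in rad. In form: [[[x, y, z], spin], ...]. A call has 1 to 10 rows; each row is the pose to reach, as a shift and turn from the pose commanded when the call began, along the tool's axes at that moment; what a row does not reach only later rows make up. A row lasts 1/8 s, in which the tool goes at most 62.5 mm and 10.7 degrees, less where a joint would pass 70% of its speed; a pose out of reach is approached as far as the arm can. A call with a gripper value outside its range is refused whole. "hand" is the closure in counts, from 0 (fully open) to 255 (shut), set as the call begins (left out, the last holds). The fingers move at their own pace and stop on an object; "squeeze" is the grip in N (left out, the last holds). Time passes only in rows, so rows that repeat a pose let the fingers close. It gives the time, the measured TCP pose, the force, the opening and the grip force at its end, in the units of the state.
- robot.observe(): the state, without advancing time (a new reading comes with each control period).
- robot.read_camera(name): name is "scene" or "side" or "wrist"; returns a dict with "pixels" (384x512x3 uint8, red, green, blue), "intrinsics" (3x3 intrinsics, pixels), "xyz" and "rotation" of the camera in the world; the wrist camera has in their place "T_tool_cam" (4x4, takes a point from camera to tool coordinates, whose origin is the TCP and whose axes are the flange's). Camera axes: x right, y up, looking along -z (the intrinsics and any distortion apply to the point x, -y, -z); pixel columns grow to the right and rows downward; lengths in m; the calibration is good to about 2 mm. A picture is of the moment at which its call begins: read the wrist's pose just before it. There is no depth.
- robot.hand_in(): hands the job in; it is judged then, once.
The state is a dict: "time": time; "qpos": joint angles; "qvel": joint speeds; "joint_efforts": joint torques, N m; "tool_pos": TCP position; "tool_rot": TCP orientation; "contact_force": force on the tool from outside, world axes, zero at the start; "torque": the same for the moment, N m; "opening": finger opening in m; "grip_force": force on a finger pad.
Only numpy, scipy, OpenCV 4.12 (cv2) and the standard library are available. Lean on these libraries where they do the work, as an engineer would, in place of code of your own. Each camera call takes 0.05 s, during which the arm holds its last target. There are 200 camera calls.

## Task

Reset the new cam-chain tensioners standing on the lift table: with a fingertip, lightly press the plunger of the yellow one straight down until it is fully home, then the blue one, then the red one, and after that press the green button on the white counter box fully down and let it come up, to log the set. Leave the grey spare's plunger out. Do not pick up, tip or shove any tensioner, and leave everything else on the table where it stands.

Things in the scene. Friction and masses are not known exactly. Their poses are not given: they have to be found in the camera images.
- yellow: Yellow cam-chain tensioner, loose, about 0.4 kg, upright on the table. Origin: centre of its underside; z up. Flange 76 mm long along its own x, 54 mm across, 10 mm thick; on it a barrel 40 mm in diameter, top 52 mm up. A metal plunger with a flat round cap (30 mm in diameter, 8 mm thick) stands out of the barrel on its axis.
- yellow_plunger (a joint): How far the plunger of the yellow tensioner is pushed in, in m: 0 = fully out (cap top 72 mm above the table), 0.012 = fully home, the stop (cap top 60 mm above the table, cap resting on the barrel). About 3 N moves it straight down; it has no spring and stays where it is left. Starts between 0 and 0.003.
- yellow_top (a point): Centre of the flat top of the plunger cap of the yellow tensioner; it sinks with the plunger.
- blue: Blue cam-chain tensioner, loose, about 0.4 kg, upright on the table. Origin: centre of its underside; z up. Flange 76 mm long along its own x, 54 mm across, 10 mm thick; on it a barrel 40 mm in diameter, top 52 mm up. A metal plunger with a flat round cap (30 mm in diameter, 8 mm thick) stands out of the barrel on its axis.
- blue_plunger (a joint): How far the plunger of the blue tensioner is pushed in, in m: 0 = fully out (cap top 72 mm above the table), 0.012 = fully home, the stop (cap top 60 mm above the table, cap resting on the barrel). About 3 N moves it straight down; it has no spring and stays where it is left. Starts between 0 and 0.003.
- blue_top (a point): Centre of the flat top of the plunger cap of the blue tensioner; it sinks with the plunger.
- red: Red cam-chain tensioner, loose, about 0.4 kg, upright on the table. Origin: centre of its underside; z up. Flange 76 mm long along its own x, 54 mm across, 10 mm thick; on it a barrel 40 mm in diameter, top 52 mm up. A metal plunger with a flat round cap (30 mm in diameter, 8 mm thick) stands out of the barrel on its axis.
- red_plunger (a joint): How far the plunger of the red tensioner is pushed in, in m: 0 = fully out (cap top 72 mm above the table), 0.012 = fully home, the stop (cap top 60 mm above the table, cap resting on the barrel). About 3 N moves it straight down; it has no spring and stays where it is left. Starts between 0 and 0.003.
- red_top (a point): Centre of the flat top of the plunger cap of the red tensioner; it sinks with the plunger.
- grey: Grey cam-chain tensioner, loose, about 0.4 kg, upright on the table. Origin: centre of its underside; z up. Flange 76 mm long along its own x, 54 mm across, 10 mm thick; on it a barrel 40 mm in diameter, top 52 mm up. A metal plunger with a flat round cap (30 mm in diameter, 8 mm thick) stands out of the barrel on its axis. This one is a spare: leave its plunger out.
- grey_plunger (a joint): How far the plunger of the grey tensioner is pushed in, in m: 0 = fully out (cap top 72 mm above the table), 0.012 = fully home, the stop (cap top 60 mm above the table, cap resting on the barrel). About 3 N moves it straight down; it has no spring and stays where it is left. Starts at 0.
- counter: White check-in counter box fixed to the table, 110 mm (its x) by 90 mm by 50 mm high, with a small dark window on its far half and one bright green round push button on the near half. Origin: centre of its underside.
- green_top (a point): Centre of the top of the green push button (30 mm in diameter, in a grey collar 46 mm in diameter and 12 mm high), 68 mm above the table when up; it moves with the button.
- green (a joint): How far the green button is pressed, in m: 0 = up, 0.006 = fully down. It needs about 5 N and springs back when let go.
- oil: Bystander: oil bottle, 72 mm in diameter, 190 mm high. Origin: centre of its underside.
- spray: Bystander: spray can, 56 mm in diameter, 170 mm high. Origin: centre of its underside.
- wrench: Bystander: steel wrench lying flat, 170 mm long along its x. Origin: under its middle.
- bearing: Bystander: steel bearing ring lying flat, 52 mm in diameter, 15 mm high. Origin: centre of its underside.
- mug: Bystander: white mug, 80 mm in diameter, 90 mm high, handle towards its y. Origin: centre of its underside.
Mind the look-alikes: they are no part of the job. There is more than one size of the yellow; the one meant has the size given above.

How it is judged:
By the outcome, as a careful person would: the job done as asked, in the order asked, and still so for the second after the job is handed in, with the robot touching nothing.
It also fails if it takes over 48 s, if anything falls off the work surface, if the arm or the gripper's body presses on something with over 40 N, if the wrist force passes 120 N, or if a joint passes its speed limit or range.

## Working session

There is one attempt and no reset: what is moved stays moved. The work goes in short steps, Python scripts to look and compute and a tool call to move; the robot and the scene stay as the last step left them, time stands still between calls to the robot, and variables do not carry over. Pictures are saved under pics/ and viewed, at most 10 in all, crops included, and the job is handed in when it is done.

Besides the shell and the picture viewer there is one more tool, called after "Emit:" as a command line: name --argument value ..., lists and objects as JSON in quotes. step_arm: Moves the arm, as the interface text tells. Its arguments: {"type":"object","properties":{"motion":{"type":"array"},"hand":{"type":"number"},"squeeze":{"type":"number"}},"required":["motion"]}

```bash
mkdir -p pics
cat > h.py <<'E'
import numpy as np, cv2, pickle
from cell import robot
def shot(n,f):
    s=robot.observe(); c=robot.read_camera(n); c['s']=s
    pickle.dump(c,open(f'pics/{f}.pkl','wb')); cv2.imwrite(f'pics/{f}.png',c['pixels'][:,:,::-1]); return c
E
python3 - <<'E'
from h import *
a=shot('scene','s0');b=shot('side','d0');c=shot('wrist','w0')
cv2.imwrite('pics/two.png',np.vstack([cv2.resize(np.hstack([a['pixels'],b['pixels']]),(800,300)),cv2.resize(np.hstack([c['pixels'],c['pixels']*0]),(800,300))])[:,:,::-1])
for k in (a,b): print(k['intrinsics'],k['xyz'],k['rotation'])
print({k:v for k,v in c.items() if k not in('pixels',)})
E
```

```text
[[364.52477718   0.         251.88176747]
 [  0.         364.52477718 196.81501225]
 [  0.           0.           1.        ]] [1.37524993 0.2362353  0.88667571] [0.79595345 0.01624907 1.76791933]
[[468.45512854   0.         246.8092565 ]
 [  0.         468.45512854 198.09351463]
 [  0.           0.           1.        ]] [-0.07555279 -0.63102319  0.81832569] [ 0.91121283  0.00883746 -0.76368135]
{'intrinsics': array([[314.98815175,   0.        , 258.19569755],
       [  0.        , 314.98815175, 195.39813917],
       [  0.        ,   0.        ,   1.        ]]), 'T_tool_cam': array([[-5.18227954e-04,  9.64363583e-01,  2.64580065e-01,
         7.17529871e-02],
       [ 9.99999541e-01,  7.13035009e-04, -6.40249598e-04,
        -3.94504291e-04],
       [-8.06088245e-04,  2.64579611e-01, -9.64363510e-01,
        -1.41751562e-01],
       [ 0.00000000e+00,  0.00000000e+00,  0.00000000e+00,
         1.00000000e+00]]), 's': {'time': 0.1, 'qpos': array([ 9.75998114e-01,  3.42675732e-01,  1.52492140e+00,  2.91057795e-05,
        1.27539725e+00, -1.46010142e-01]), 'qvel': array([ 0.00149688, -0.00095388, -0.00283776, -0.00121536, -0.00141978,
        0.00080951]), 'joint_efforts': array([ 1.91041931e-03, -4.32007813e+01, -2.44693136e+01,  7.19409669e-02,
        5.26517385e-02,  3.50970559e-07]), 'tool_pos': array([0.22756968, 0.47273946, 0.2431027 ]), 'tool_rot': array([-3.14020989e+00, -2.31477716e-04,  2.69279593e+00]), 'contact_force': array([0.46406912, 0.13140499, 0.63729274]), 'torque': array([-0.04353171,  0.02057644, -0.0048434 ]), 'grip_force': 0.0, 'opening': 0.09159465742816635}}
```

View pics/two.png

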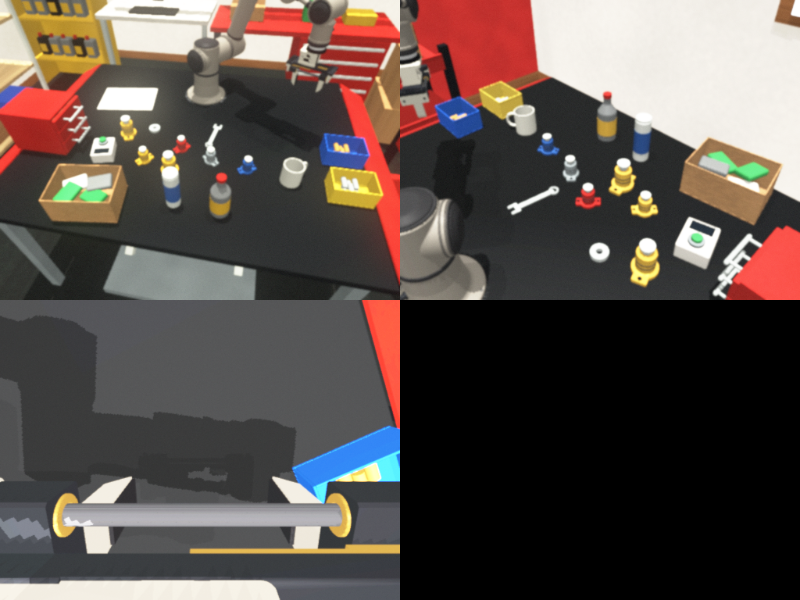

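View pics/s0.png

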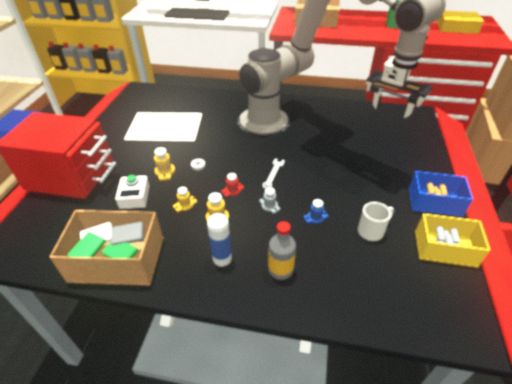

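The pictures show three yellow bodies: scene (163,163), (184,200) and (216,207). The middle one looks the size of red and blue. I'll enlarge the side view to get the cap pixels.

Run:
```python
import cv2
a=cv2.imread('pics/d0.png')[150:370,120:420]; b=cv2.imread('pics/s0.png')[140:240,100:350]
cv2.imwrite('pics/e.png',cv2.resize(a,(798,585),interpolation=cv2.INTER_CUBIC))
cv2.imwrite('pics/f.png',cv2.resize(b,(800,320),interpolation=cv2.INTER_CUBIC))
```

```text
(no output)
```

View pics/e.png

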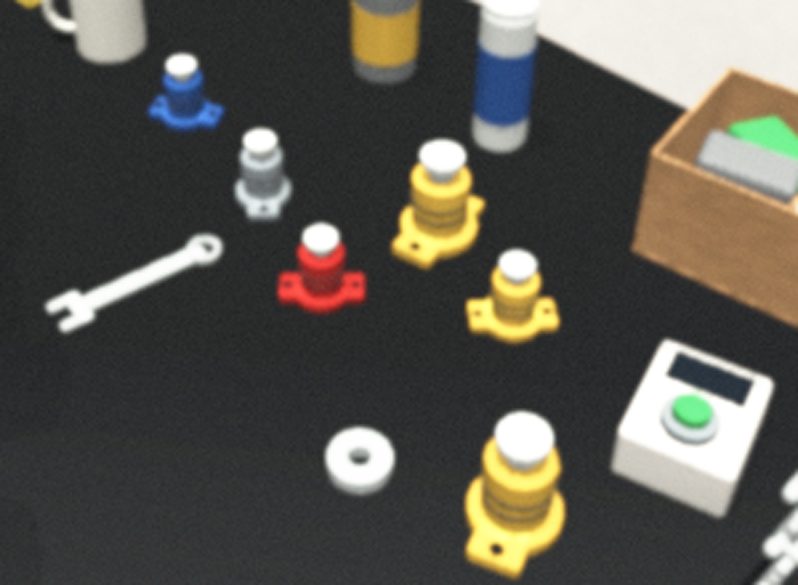

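View pics/f.png

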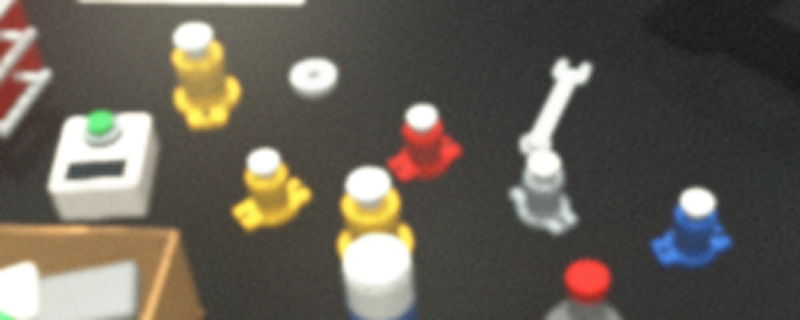

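Side crop cap centres: yellow (518,260), blue (181,64), red (321,235), grey (260,138), green (692,408). Scene crop: yellow (265,159), blue (697,200), red (422,115), grey (545,161), green (100,120). The larger look-alikes have caps at side (525,435) and (443,155). Triangulating.

```bash
cat >> h.py <<'E'
from scipy.spatial.transform import Rotation as Ro
def ray(c,u,v):
    K=c['intrinsics']; d=np.array([(u-K[0,2])/K[0,0],-(v-K[1,2])/K[1,1],-1])
    if 'T_tool_cam' in c:
        T=c['T_tool_cam']; R=Ro.from_euler('xyz',c['s']['tool_rot']).as_matrix()
        return c['s']['tool_pos']+R@T[:3,3], R@T[:3,:3]@d
    return c['xyz'], Ro.from_euler('xyz',c['rotation']).as_matrix()@d
def plane(c,u,v,z):
    o,d=ray(c,u,v); return o+d*(z-o[2])/d[2]
E
python3 - <<'E'
from h import *
a,b=[pickle.load(open(f'pics/{k}.pkl','rb')) for k in('s0','d0')]
P=dict(yellow=(265,159,518,260),blue=(697,200,181,64),red=(422,115,321,235),grey=(545,161,260,138),green=(100,120,692,408),big1=(193,36,525,435),big2=(369,180,443,155),ring=(314,75,358,455))
for n,(u,v,U,V) in P.items():
    s=(100+u/3.2,140+v/3.2); t=(120+U/2.66,150+V/2.66)
    o,d=ray(a,*s);p,e=ray(b,*t)
    k=np.linalg.lstsq(np.c_[d,-e],p-o,rcond=None)[0]; X=o+d*k[0];Y=p+e*k[1]
    z=.068 if n=='green' else .0705
    print(n,((X+Y)/2).round(4),(X-Y).round(4),plane(a,*s,z)[:2].round(4),plane(b,*t,z)[:2].round(4))
E
```

```text
yellow [ 0.569  -0.171   0.0703] [-0.0016  0.0027  0.0003] [ 0.5682 -0.1696] [ 0.5695 -0.1725]
blue [0.5468 0.2679 0.0684] [-0.0008  0.0013  0.0008] [0.5481 0.2685] [0.5451 0.2643]
red [ 0.4712 -0.0283  0.0683] [-0.0009  0.0015  0.0005] [ 0.4729 -0.027 ] [ 0.4698 -0.0311]
grey [0.5215 0.1122 0.0709] [-0.0013  0.002   0.001 ] [0.5198 0.1131] [0.522  0.1111]
green [ 0.5402 -0.366   0.0685] [-0.0011  0.0019 -0.0003] [ 0.5393 -0.3653] [ 0.5413 -0.3667]
big1 [ 0.4132 -0.3053  0.0932] [-0.0009  0.0016  0.0001] [ 0.3851 -0.32  ] [ 0.429  -0.2959]
big2 [ 0.605  -0.0488  0.0957] [-0.0021  0.0035  0.0008] [ 0.5789 -0.0562] [ 0.6294 -0.0306]
ring [ 0.3595 -0.1898  0.0108] [-0.0001  0.0002  0.    ] [ 0.4287 -0.1607] [ 0.3274 -0.2225]
```

Heights confirm it: the small yellow (z≈0.070) is the one meant and the big ones stand about 0.094. I'll close the hand and travel towards it at safe height.

Emit:
step_arm --motion '[[[-0.5,-0.37,0],0],[[-1.3,-0.96,0],0],[[-2.1,-1.55,0],0],[[-2.9,-2.14,0],0],[[-3.7,-2.73,0],0],[[-4.5,-3.32,0],0],[[-5.3,-3.91,0],0],[[-6.1,-4.5,0],0],[[-6.9,-5.09,0],0],[[-7.7,-5.68,0],0]]' --hand 255 --squeeze 5

```text
time: 1.4
tool_pos: [0.4967, -0.0364, 0.2436]
tool_rot: [3.141, -0.0, 2.692]
contact_force: [0.6, -0.3, 0.1]
opening: 0.0008
grip_force: 0.0
```

Emit:
step_arm --motion '[[[-0.7,-0.52,0],0],[[-1.3,-0.96,0],0],[[-1.8,-1.33,0],0],[[-2.08,-1.52,0],0],[[-2.08,-1.52,0],0],[[-2.08,-1.52,0],0]]'

```text
time: 2.15
tool_pos: [0.5685, -0.17, 0.2435]
tool_rot: [3.141, -0.001, 2.693]
contact_force: [0.5, -0.3, -1.4]
opening: 0.0004
grip_force: 0.0
```

Run:
```python
from h import *
c=shot('wrist','w1'); s=c['s'];print(s['time'],s['tool_pos'],s['tool_rot'],s['opening'],s['contact_force'])
a,b=[pickle.load(open(f'pics/{k}.pkl','rb')) for k in('s0','d0')]
for n,s,t in [('boxcorner',(157,212),(120+655/2.66,150+152/2.66)),('spraytop',(219,219),(644/800*1024-512,120*1.28))]:
    o,d=ray(a,*s);p,e=ray(b,*t)
    k=np.linalg.lstsq(np.c_[d,-e],p-o,rcond=None)[0]; X=o+d*k[0];Y=p+e*k[1];print(n,X,Y)
for z in (.06,.1,.2): print(plane(a,115,178,z),plane(a,92,120,z))
```

```text
2.15 [ 0.56854211 -0.16997111  0.24345285] [ 3.14128784e+00 -1.07985392e-03  2.69313246e+00] 0.0004480827910358987 [ 0.47848262 -0.33871719 -1.42873092]
boxcorner [ 0.71844367 -0.18945073  0.11712908] [ 0.72326935 -0.19766156  0.11755232]
spraytop [0.75247189 0.01020341 0.1638737 ] [0.7577303  0.00142304 0.16208872]
[ 0.54362819 -0.42577411  0.06      ] [ 0.21933836 -0.69080027  0.06      ]
[ 0.58386751 -0.39374175  0.1       ] [ 0.27526895 -0.64594421  0.1       ]
[ 0.68446582 -0.31366084  0.2       ] [ 0.41509544 -0.53380403  0.2       ]
```

View pics/w1.png

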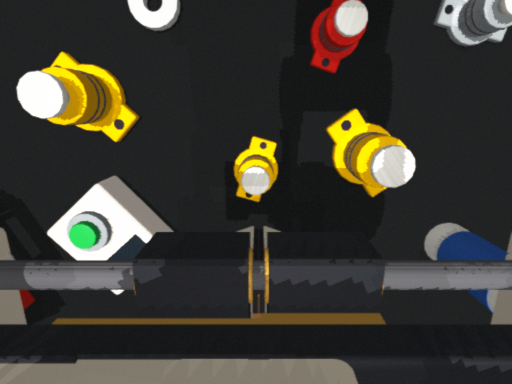

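The wrist view shows the small yellow cap at (256,180) ahead of the fingers, green at (85,234), and the red cap at (351,18). Refining from here with a mask.

```bash
cat >> h.py <<'E'
def capfit(c,u,v,r,z,green=False):
    im=cv2.cvtColor(c['pixels'],cv2.COLOR_RGB2HSV)
    m=cv2.inRange(im,(45,80,60),(85,255,255)) if green else cv2.inRange(im,(0,0,130),(180,70,255))
    k=np.zeros_like(m); cv2.circle(k,(u,v),r,255,-1); m&=k
    cs=cv2.findContours(m,cv2.RETR_EXTERNAL,cv2.CHAIN_APPROX_NONE)[0]; q=max(cs,key=cv2.contourArea)
    P=np.array([plane(c,x,y,z)[:2] for x,y in q[:,0]],np.float32)
    (x,y),rr=cv2.minEnclosingCircle(P); return np.array([x,y]),rr
def go(x,y):
    s=robot.observe(); R=Ro.from_euler('xyz',s['tool_rot']).as_matrix(); return (R.T@(np.r_[x,y,0]-s['tool_pos']*[1,1,0])/.06).round(3)
E
python3 - <<'E'
from h import *
c=pickle.load(open('pics/w1.pkl','rb'))
for n,u,v,r,z,g in(('yellow',256,180,22,.071,0),('green',85,234,25,.068,1),('red',351,18,25,.071,0)):
    p,rr=capfit(c,u,v,r,z,g);print(n,p,rr,go(*p))
E
```

```text
yellow [ 0.56583881 -0.17225187] 0.014951503835618496 [ 0.023 -0.057 -0.   ]
green [ 0.53950042 -0.36514461] 0.017392093315720558 [-9.740e-01 -3.145e+00 -2.000e-03]
red [ 0.46896985 -0.02988347] 0.015180805698037148 [2.507e+00 1.382e+00 2.000e-03]
```

Emit:
step_arm --motion '[[[0.01,-0.04,0.8],0],[[0.01,-0.04,1.6],0],[[0.01,-0.04,2.2],0],[[0.01,-0.04,2.4],0],[[0.01,-0.04,2.48],0],[[0.01,-0.04,2.54],0],[[0.01,-0.04,2.6],0],[[0.01,-0.04,2.66],0],[[0.01,-0.04,2.72],0],[[0.01,-0.04,2.72],0]]'

```text
time: 3.45
tool_pos: [0.5676, -0.1728, 0.0805]
tool_rot: [3.142, 0.001, 2.693]
contact_force: [1.4, -0.2, 1.7]
opening: 0.0005
grip_force: 0.6
```

Emit:
step_arm --motion '[[[0,0,0.03],0],[[0,0,0.05],0],[[0,0,0.06],0],[[0,0,0.06],0]]'

```text
time: 3.95
tool_pos: [0.5676, -0.1728, 0.0773]
tool_rot: [3.142, 0.001, 2.693]
contact_force: [0.1, -0.2, 5.6]
opening: 0.0009
grip_force: 2.4
```

Emit:
step_arm --motion '[[[0,0,0.01],0],[[0,0,0.02],0],[[0,0,0.02],0]]'

```text
time: 4.32
tool_pos: [0.5677, -0.1728, 0.0772]
tool_rot: [3.142, 0.001, 2.693]
contact_force: [-2.3, 1.2, 12.2]
opening: 0.0001
grip_force: 6.3
```

At the stop: force rises without travel. I'll lift straight up and check.

Emit:
step_arm --motion '[[[0,0,-0.1],0],[[0,0,-0.5],0],[[0,0,-1.3],0],[[0,0,-2.1],0],[[0,0,-2.78],0],[[0,0,-2.8],0],[[0,0,-2.8],0]]'

```text
time: 5.2
tool_pos: [0.5668, -0.1724, 0.2425]
tool_rot: [3.142, -0.002, 2.693]
contact_force: [0.1, -0.6, -0.6]
opening: 0.0003
grip_force: 0.0
```

Run:
```python
from h import *
c=shot('wrist','w2');s=c['s'];print(s['time'],s['tool_pos'],s['contact_force'])
b=shot('side','d2')
for z in(.06,.071):print(capfit(c,256,183,22,z))
print(go(.547,.268),go(.469,-.029))
a=pickle.load(open('pics/w1.pkl','rb'))
cv2.imwrite('pics/g.png',cv2.resize(np.hstack([a['pixels'][110:220,190:320],c['pixels'][110:220,190:320],b['pixels'][220:330,260:390]]),(780,220))[:,:,::-1])
```

```text
5.2 [ 0.56682296 -0.1724349   0.24252622] [ 0.11278248 -0.55341479 -0.56102991]
(array([ 0.56581748, -0.17227598]), 0.014622462913393974)
(array([ 0.56366336, -0.17124245]), 0.014130082912743092)
[3.48  6.47  0.013] [2.503 1.446 0.009]
```

View pics/g.png

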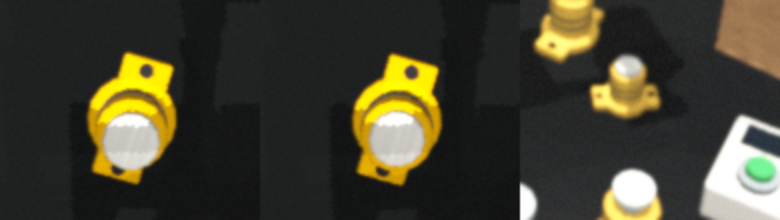

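Side crop shows the yellow cap resting on its barrel at (628,65), and the body has not moved. Next is blue.

Emit:
step_arm --motion '[[[0.3,0.55,0],0],[[0.75,1.4,0],0],[[1.2,2.24,0],0],[[1.65,3.07,0],0],[[2.1,3.9,0],0],[[2.55,4.74,0],0],[[2.95,5.5,0],0],[[3.3,6.15,0],0],[[3.48,6.47,0],0],[[3.48,6.47,0],0]]'

```text
time: 6.55
tool_pos: [0.5472, 0.2684, 0.2425]
tool_rot: [-3.14, -0.001, 2.695]
contact_force: [0.1, -0.1, -0.2]
opening: 0.0003
grip_force: 0.0
```

Run:
```python
from h import *
c=shot('wrist','w3');s=c['s'];print(s['time'],s['tool_pos'],s['tool_rot'])
p,r=capfit(c,256,180,26,.0705);print(p,r,go(*p))
```

```text
6.55 [0.54719838 0.26841875 0.24247397] [-3.13999458e+00 -1.41277449e-03  2.69480327e+00]
[0.54466605 0.26885214] 0.015405230224132538 [0.055 0.003 0.   ]
```

Emit:
step_arm --motion '[[[0.03,0,0.8],0],[[0.03,0,1.6],0],[[0.03,0,2.2],0],[[0.03,0,2.4],0],[[0.03,0,2.48],0],[[0.03,0,2.54],0],[[0.03,0,2.6],0],[[0.03,0,2.66],0],[[0.03,0,2.71],0],[[0.03,0,2.73],0]]'

```text
time: 7.85
tool_pos: [0.5467, 0.2686, 0.0802]
tool_rot: [3.141, 0.001, 2.693]
contact_force: [2.6, -0.2, 2.7]
opening: 0.0004
grip_force: 1.4
```

Emit:
step_arm --motion '[[[0,0,0.02],0],[[0,0,0.035],0],[[0,0,0.045],0],[[0,0,0.045],0]]'

```text
time: 8.35
tool_pos: [0.5462, 0.2685, 0.0773]
tool_rot: [3.141, 0.0, 2.693]
contact_force: [2.7, 0.5, 3.4]
opening: 0.0006
grip_force: 1.5
```

Emit:
step_arm --motion '[[[0,0,0.01],0],[[0,0,0.02],0],[[0,0,0.025],0],[[0,0,0.025],0]]'

```text
time: 8.85
tool_pos: [0.5463, 0.2686, 0.0772]
tool_rot: [3.141, 0.001, 2.693]
contact_force: [-0.4, -1.1, 12.6]
opening: -0.0
grip_force: 6.0
```

At the stop. I'll lift, then go to red.

Emit:
step_arm --motion '[[[0,0,-0.1],0],[[0,0,-0.5],0],[[0,0,-1.3],0],[[0,0,-2.1],0],[[0,0,-2.78],0],[[0,0,-2.8],0],[[0,0,-2.8],0]]'

```text
time: 9.72
tool_pos: [0.5453, 0.2682, 0.2424]
tool_rot: [-3.14, -0.002, 2.693]
contact_force: [0.7, -0.3, 0.3]
opening: 0.0008
grip_force: 0.0
```

Run:
```python
from h import *
c=shot('wrist','w4');s=c['s'];print(s['time'],s['tool_pos'],s['contact_force'])
for z in(.06,.071):print(capfit(c,256,183,26,z))
print(go(.4695,-.029))
```

```text
9.725 [0.54529757 0.26821967 0.24242098] [ 0.74753825 -0.30083204  0.25007607]
(array([0.54458106, 0.26870498]), 0.015364215709269047)
(array([0.54241925, 0.26973611]), 0.01484643667936325)
[-1.012 -5.009  0.01 ]
```

Emit:
step_arm --motion '[[[-0.1,-0.5,0],0],[[-0.28,-1.4,0],0],[[-0.46,-2.3,0],0],[[-0.64,-3.2,0],0],[[-0.82,-4.05,0],0],[[-0.95,-4.7,0],0],[[-1.01,-5.01,0],0],[[-1.01,-5.01,0],0]]'

```text
time: 10.78
tool_pos: [0.4694, -0.0295, 0.2423]
tool_rot: [-3.141, -0.003, 2.69]
contact_force: [-0.3, 0.7, -0.4]
opening: 0.0004
grip_force: 0.0
```

Run:
```python
from h import *
c=shot('wrist','w5');s=c['s'];print(s['time'],s['tool_pos'],s['tool_rot'])
p,r=capfit(c,256,180,26,.0705);print(p,r,go(*p))
```

```text
10.775 [ 0.46936426 -0.02952469  0.24233603] [-3.14095377 -0.00315885  2.69026209]
[ 0.46771842 -0.02869825] 0.015272730961441994 [ 0.03  -0.014  0.   ]
```

Emit:
step_arm --motion '[[[0.02,0,0.8],0],[[0.02,0,1.6],0],[[0.02,0,2.2],0],[[0.02,0,2.4],0],[[0.02,0,2.48],0],[[0.02,0,2.54],0],[[0.02,0,2.6],0],[[0.02,0,2.66],0],[[0.02,0,2.71],0],[[0.02,0,2.73],0]]'

```text
time: 12.08
tool_pos: [0.4698, -0.0282, 0.0801]
tool_rot: [3.141, 0.001, 2.693]
contact_force: [0.6, -0.5, 3.4]
opening: 0.0004
grip_force: 1.4
```

Emit:
step_arm --motion '[[[0,0,0.02],0],[[0,0,0.035],0],[[0,0,0.045],0],[[0,0,0.055],0],[[0,0,0.055],0]]'

```text
time: 12.7
tool_pos: [0.4695, -0.0282, 0.0772]
tool_rot: [3.141, 0.001, 2.693]
contact_force: [1.0, 0.0, 8.1]
opening: 0.0007
grip_force: 4.1
```

Emit:
step_arm --motion '[[[0,0,0.01],0],[[0,0,0.015],0],[[0,0,0.015],0]]'

```text
time: 13.08
tool_pos: [0.4696, -0.0282, 0.0771]
tool_rot: [3.141, 0.002, 2.693]
contact_force: [-2.2, 0.2, 17.3]
opening: 0.0003
grip_force: 8.5
```

Emit:
step_arm --motion '[[[0,0,-0.1],0],[[0,0,-0.5],0],[[0,0,-1.3],0],[[0,0,-2.1],0],[[0,0,-2.78],0],[[0,0,-2.8],0],[[0,0,-2.8],0]]'

```text
time: 13.95
tool_pos: [0.4683, -0.028, 0.2427]
tool_rot: [-3.141, -0.002, 2.693]
contact_force: [-0.0, 0.7, -0.2]
opening: 0.0005
grip_force: 0.0
```

Run:
```python
from h import *
c=shot('wrist','w6');s=c['s'];print(s['time'],s['tool_pos'],s['contact_force'])
for z in(.06,.071):print(capfit(c,256,183,26,z))
print(go(.540,-.3655))
b=shot('side','d6');a=shot('scene','s6')
cv2.imwrite('pics/i.png',np.hstack([cv2.resize(b['pixels'][150:350,150:420],(540,400)),cv2.resize(a['pixels'][100:300,20:150],(260,400))])[:,:,::-1])
```

```text
13.95 [ 0.4683421  -0.02799121  0.24266177] [-0.04574307  0.74385881 -0.23506689]
(array([ 0.46792784, -0.0285709 ]), 0.015171963721513748)
(array([ 0.46575627, -0.02751082]), 0.014661199413239956)
[-3.519 -4.549 -0.008]
```

View pics/i.png

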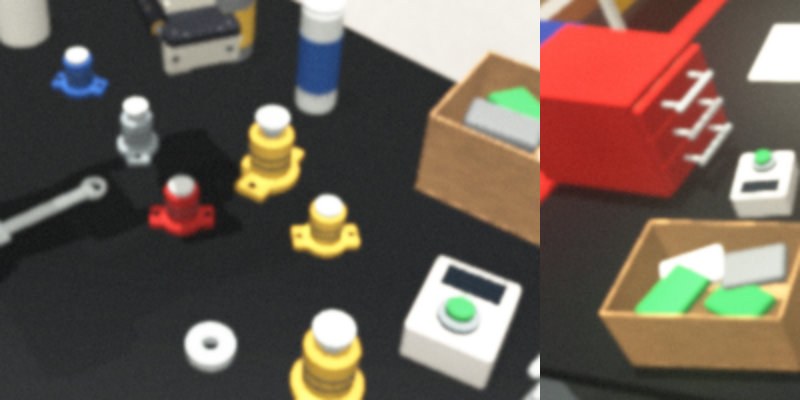

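All three plungers are home: in the crop, red at (182,185), yellow (327,205) and blue (77,55) sit on their barrels. Grey is still out. The cabinet handles sit just beside the counter, so I'll turn the gripper parallel to the cabinet front while travelling.

Emit:
step_arm --motion '[[[-0.3,-0.4,0],0.14],[[-0.8,-1.03,0],0.28],[[-1.3,-1.68,0],0.42],[[-1.8,-2.33,0],0.56],[[-2.3,-2.97,0],0.7],[[-2.8,-3.62,0],0.84],[[-3.2,-4.14,0],0.98],[[-3.52,-4.55,0],1.12],[[-3.52,-4.55,0],1.12],[[-3.52,-4.55,0],1.12]]'

```text
time: 15.35
tool_pos: [0.5407, -0.365, 0.2425]
tool_rot: [-3.14, -0.002, 1.574]
contact_force: [-1.2, -0.9, -1.0]
opening: 0.0004
grip_force: 0.0
```

Run:
```python
from h import *
c=shot('wrist','w7');s=c['s'];print(s['time'],s['tool_pos'],s['tool_rot'],s['qpos'])
p,r=capfit(c,256,180,40,.068,True);print(p,r,go(*p))
```

```text
15.35 [ 0.54071504 -0.36495127  0.24251416] [-3.13989029e+00 -1.97734687e-03  1.57448543e+00] [-7.11269250e-01  5.85669363e-01  1.13089251e+00  3.80987206e-04
  1.42761260e+00 -7.15014885e-01]
[ 0.54004592 -0.36548764] 0.015453512780368328 [-0.014 -0.015 -0.   ]
```

View pics/w7.png

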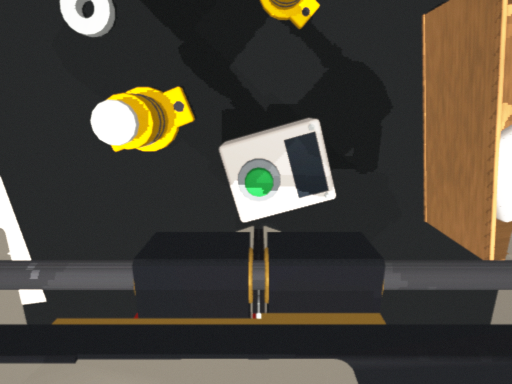

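The green button is at (259,182), straight below the fingers. The carton and cabinet are clear of the body. Pressing.

Emit:
step_arm --motion '[[[-0.01,-0.01,0.8],0],[[-0.01,-0.01,1.6],0],[[-0.01,-0.01,2.2],0],[[-0.01,-0.01,2.45],0],[[-0.01,-0.01,2.55],0],[[-0.01,-0.01,2.6],0],[[-0.01,-0.01,2.65],0],[[-0.01,-0.01,2.69],0],[[-0.01,-0.01,2.71],0],[[-0.01,-0.01,2.71],0]]'

```text
time: 16.65
tool_pos: [0.5412, -0.3666, 0.0832]
tool_rot: [3.139, 0.002, 1.573]
contact_force: [-2.5, 3.0, 9.5]
opening: 0.0009
grip_force: 5.3
```

Emit:
step_arm --motion '[[[0,0,0.015],0],[[0,0,0.03],0],[[0,0,0.04],0],[[0,0,0.04],0]]'

```text
time: 17.15
tool_pos: [0.5412, -0.3667, 0.0829]
tool_rot: [3.138, 0.002, 1.573]
contact_force: [-5.2, 5.6, 22.9]
opening: 0.0003
grip_force: 11.4
```

It stopped about 4 mm short with force rising, so something else is touching. I'll look before going on.

Run:
```python
from h import *
b=shot('side','d8');a=shot('scene','s8')
c=pickle.load(open('pics/w7.pkl','rb'))
for u,v in((258,317),(137,317),(35,290)):
  for z in(.08,.12,.16): print(u,v,z,plane(c,u,v,z)[:2].round(3))
cv2.imwrite('pics/j.png',np.hstack([cv2.resize(b['pixels'][200:384,330:512],(396,400),interpolation=cv2.INTER_CUBIC),cv2.resize(a['pixels'][100:230,70:200],(400,400),interpolation=cv2.INTER_CUBIC)])[:,:,::-1])
```

```text
258 317 0.08 [ 0.54  -0.518]
258 317 0.12 [ 0.54  -0.488]
258 317 0.16 [ 0.54  -0.459]
137 317 0.08 [ 0.404 -0.519]
137 317 0.12 [ 0.422 -0.489]
137 317 0.16 [ 0.44 -0.46]
35 290 0.08 [ 0.296 -0.485]
35 290 0.12 [ 0.328 -0.46 ]
35 290 0.16 [ 0.36  -0.435]
```

View pics/j.png

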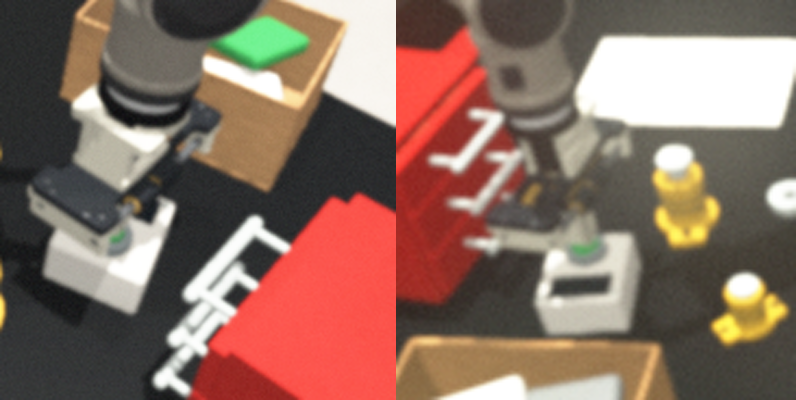

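The view shows the fingers on the button and no contact with cabinet, carton or big yellow. I'll check the moment to locate the line of force.

Run:
```python
from h import *
s=robot.observe()
for k in('contact_force','torque','tool_pos','tool_rot','opening','qpos','qvel'):print(k,np.round(s[k],4))
print(robot.tip_extent)
for f in ('d0','d8'):
    c=pickle.load(open(f'pics/{f}.pkl','rb'));im=cv2.cvtColor(c['pixels'],cv2.COLOR_RGB2HSV)
    m=cv2.inRange(im,(45,120,60),(85,255,255))[280:330,365:400];print(f,m.sum()//255,np.argwhere(m).mean(0)+[280,365])
```

```text
contact_force [-5.0298  6.3098 23.1277]
torque [ 1.0076  1.006  -0.0021]
tool_pos [ 0.5413 -0.3667  0.0829]
tool_rot [3.1384e+00 2.4000e-03 1.5730e+00]
opening 0.0005
qpos [-7.1270e-01  7.2180e-01  1.3362e+00  3.0000e-04  1.0795e+00 -7.1510e-01]
qvel [-0.0003  0.0013 -0.0006  0.0008  0.001   0.0012]
0.017
d0 104 [304.38461538 379.71153846]
d8 0 [nan nan]<stdin>:7: RuntimeWarning: Mean of empty slice.
  ret = um.true_divide(
```

Run:
```python
from h import *
a,b=[pickle.load(open(f'pics/{k}.pkl','rb')) for k in('s8','d8')]
def tri(n,s,t):
    s=(70+(s[0]-396)/3.077,100+s[1]/3.077);t=(330+t[0]/2.176,200+t[1]/2.174)
    o,d=ray(a,*s);p,e=ray(b,*t);k=np.linalg.lstsq(np.c_[d,-e],p-o,rcond=None)[0];X=o+d*k[0];Y=p+e*k[1];print(n,((X+Y)/2).round(3),(X-Y).round(3))
tri('topbar+x',(435,160),(255,222));tri('topbar-x',(490,115),(188,292))
tri('botbar+x',(473,243),(255,222));tri('midbar+x',(455,207),(255,222))
for n,s in(('body',(490,215)),('body2',(620,150))):
    s=(70+(s[0]-396)/3.077,100+s[1]/3.077); print(n,plane(a,*s,.132).round(3),plane(a,*s,.15).round(3))
# wrist view now
c=shot('wrist','w8'); cv2.imwrite('pics/k.png',c['pixels'][:,:,::-1])
```

```text
topbar+x [ 0.552 -0.49   0.17 ] [ 0.01  -0.017  0.006]
topbar-x [ 0.456 -0.484  0.162] [ 0.007 -0.012  0.003]
botbar+x [ 0.604 -0.462  0.102] [-0.006  0.011 -0.003]
midbar+x [ 0.581 -0.475  0.132] [ 0.002 -0.003  0.001]
body [ 0.587 -0.433  0.132] [ 0.606 -0.417  0.15 ]
body2 [ 0.457 -0.343  0.132] [ 0.479 -0.329  0.15 ]
```

View pics/k.png

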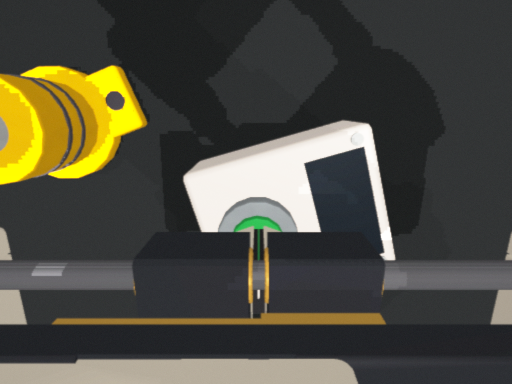

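Fingers are centred: the green rim shows at (258,222) inside the collar, and the pad load says the fingertips carry all the force. I'll ease off and feel the profile.

Emit:
step_arm --motion '[[[0,0,-0.04],0],[[0,0,-0.07],0],[[0,0,-0.07],0]]'

```text
time: 17.68
tool_pos: [0.5411, -0.3666, 0.0837]
tool_rot: [3.14, 0.001, 1.573]
contact_force: [2.8, 1.2, 5.1]
opening: 0.0008
grip_force: 2.3
```

Emit:
step_arm --motion '[[[0,0,-0.03],0],[[0,0,-0.03],0]]'

```text
time: 17.92
tool_pos: [0.5409, -0.3666, 0.0849]
tool_rot: [3.141, 0.001, 1.573]
contact_force: [2.6, 0.1, 4.8]
opening: 0.0009
grip_force: 1.9
```

Emit:
step_arm --motion '[[[0,0,-0.03],0],[[0,0,-0.03],0]]'

```text
time: 18.18
tool_pos: [0.5404, -0.3666, 0.0864]
tool_rot: [-3.141, 0.0, 1.573]
contact_force: [1.8, -0.5, 3.2]
opening: 0.0005
grip_force: 1.5
```

Emit:
step_arm --motion '[[[0,0,-0.05],0],[[0,0,-0.05],0]]'

```text
time: 18.42
tool_pos: [0.5399, -0.3662, 0.0892]
tool_rot: [-3.14, -0.001, 1.573]
contact_force: [-0.3, -0.2, 1.6]
opening: 0.0006
grip_force: 0.7
```

Force builds gently from TCP 0.089 to 0.083 m and then hits a hard wall. So the button travelled its full 6 mm and the hard stop was its own stop; it simply sits a little high. I'll lift clear and verify.

Emit:
step_arm --motion '[[[0,0,-0.3],0],[[0,0,-1.0],0],[[0,0,-1.8],0],[[0,0,-2.4],0],[[0,0,-2.5],0],[[0,0,-2.5],0]]'

```text
time: 19.18
tool_pos: [0.5402, -0.3661, 0.2394]
tool_rot: [-3.141, -0.0, 1.573]
contact_force: [-0.7, -0.1, -1.1]
opening: 0.0005
grip_force: 0.0
```

Run:
```python
from h import *
c=shot('wrist','w9');s=c['s'];print(s['time'],s['tool_pos'],s['contact_force'])
for k in('w7','w9'):
    d=pickle.load(open(f'pics/{k}.pkl','rb'))
    for z in(.062,.068,.072):print(k,z,capfit(d,256,180,40,z,True))
a,b=shot('scene','s9'),shot('side','d9')
for n,o in(('s0',a),('d0',b)):
    p=pickle.load(open(f'pics/{n}.pkl','rb'))['pixels'];D=cv2.medianBlur(cv2.absdiff(p,o['pixels']).max(2),3)
    m=(D>70).astype(np.uint8);q=cv2.connectedComponentsWithStats(m)
    print(n,[tuple(x) for x in q[2][1:] if x[4]>12])
for n,c2,u,v in(('grey s0','s0',270,190),('grey s9','s9',270,190),('grey d0','d0',218,202),('grey d9','d9',218,202)):
    d=pickle.load(open(f'pics/{c2}.pkl','rb'));print(n,capfit(d,u,v,9,.072))
cv2.imwrite('pics/l.png',np.hstack([cv2.resize(b['pixels'][150:350,150:420],(540,400)),cv2.resize(a['pixels'][100:300,20:150],(260,400))])[:,:,::-1])
```

```text
19.175 [ 0.54015293 -0.36611679  0.23935688] [-0.70083896 -0.12183019 -1.05153055]
w7 0.062 (array([ 0.54004401, -0.36684197]), 0.01574465073645115)
w7 0.068 (array([ 0.54004592, -0.36548764]), 0.015453512780368328)
w7 0.072 (array([ 0.54004717, -0.36458474]), 0.015259405598044395)
w9 0.062 (array([ 0.53971535, -0.36675021]), 0.015742532908916473)
w9 0.068 (array([ 0.53962874, -0.36538404]), 0.0154282096773386)
w9 0.072 (array([ 0.53962731, -0.36448514]), 0.015232427977025509)
s0 [(np.int32(112), np.int32(0), np.int32(5), np.int32(6), np.int32(22)), (np.int32(128), np.int32(0), np.int32(9), np.int32(10), np.int32(50)), (np.int32(58), np.int32(0), np.int32(133), np.int32(51), np.int32(2773)), (np.int32(225), np.int32(0), np.int32(53), np.int32(49), np.int32(1299)), (np.int32(304), np.int32(0), np.int32(25), np.int32(10), np.int32(210)), (np.int32(359), np.int32(0), np.int32(31), np.int32(5), np.int32(96)), (np.int32(377), np.int32(0), np.int32(68), np.int32(117), np.int32(2721)), (np.int32(112), np.int32(12), np.int32(8), np.int32(11), np.int32(54)), (np.int32(295), np.int32(26), np.i
[... 3162 characters left out ...]
.int32(202)), (np.int32(1), np.int32(303), np.int32(29), np.int32(8), np.int32(137)), (np.int32(0), np.int32(308), np.int32(22), np.int32(8), np.int32(65)), (np.int32(7), np.int32(320), np.int32(7), np.int32(4), np.int32(13)), (np.int32(0), np.int32(322), np.int32(40), np.int32(34), np.int32(951)), (np.int32(90), np.int32(339), np.int32(18), np.int32(34), np.int32(377)), (np.int32(0), np.int32(365), np.int32(5), np.int32(14), np.int32(52))]
grey s0 (array([0.51904464, 0.11189239]), 0.042795535176992416)
grey s9 (array([0.51904464, 0.11189239]), 0.042795535176992416)
grey d0 (array([0.51258785, 0.10352609]), 0.027342960238456726)
grey d9 (array([0.51258785, 0.10352609]), 0.027342960238456726)
```

```bash
python3 -c "
from cell import robot
print(robot.hand_in())"
```

```text
the job is handed in; nothing more can be done
None
```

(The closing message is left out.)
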